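# Feed the next slide cassette to the microscope

### The arm

A 6-joint arm with a two-finger parallel gripper is mounted at the origin on the work surface. World frame = base frame: x ahead of the robot, y to its left, z up, the work surface at z = 0. Lengths are in m, angles in rad, forces in N, time in s.
With the tool pointing down it reaches from about 0.375 to 0.9 m from the base axis. Payload 3.1 kg.
Tool frame: the origin (TCP) lies at the very end of the fingers, on their centre line; the grasp point (between the pads) lies 19 mm behind it; z points along the fingers, y is the direction in which the jaws open and shut (so a half turn about z gives the same grasp; the last joint's range is limited). The gripper opens to 87 mm and grips with 3 to 60 N. Pads are 19 mm wide; open, the fingers measure 117 mm over their backs; the gripper's body (75 mm by 190 mm) begins 51 mm behind the grasp point.
Start: joints at [0.947, 0.527, 1.433, -0, 1.181, -0.178], TCP at [0.269, 0.564, 0.223] pointing down, gripper open.
Joint ranges: [-3.08, 3.08], [-0.75, 2.2], [0.22, 2.44], [-1.43, 4.57], [0, 2.65], [-2.85, 2.85]. Speed limits (rad/s): [2.79, 2.79, 3.14, 3.14, 3.14, 3.14].

### API

Orientations are given as a unit quaternion [w, x, y, z].
In Python, from workcell import env, planner, capture, calibration, sign_off gives the robot as it stands. Calls block until the motion is done:
- env.move_pose(position, orientation): joint-space move of the TCP to a pose.
- env.line_to(position, rotation=None, speed=0.15, max_force=None): straight line of the TCP; rotation=None keeps the orientation; speed is the mean speed in m/s. With max_force (N) it stops when the force on the tool has changed by that much, and returns True; else False.
- env.set_joints(angles): joint-space move.
- env.command_gripper(opening, force=None): finger opening in m; force is the grip in N (None keeps the last); returns when the fingers have stopped.
- env.sleep(seconds).
- planner.ik(position, orientation): joint angles nearest the present ones, or None.
- env.get_obs(): the state.
- capture(name): name is "side" or "top" or "wrist"; returns the picture (480x640x3 uint8, blue, green, red); there is no depth.
- calibration(name): a dict with "intrinsics" (3x3 intrinsics, pixels), "position" and "orientation" of the camera in the world. Camera axes: x right, y down, z forward; pixel columns grow to the right and rows downward; lengths in m; the calibration is good to about 2 mm. A picture is of the moment at which its call begins: read the wrist's pose just before it. calibration takes no time and is no camera call; for the wrist camera it gives the pose at the moment of the call.
A pose or a line that the arm cannot do raises env.IKError and nothing moves.
- sign_off(): hands the job in, once; it reports no verdict.
The state is a dict: "time": time; "qpos": joint angles; "joint_velocities": joint speeds; "joint_torque": joint torques, N m; "tool_pos": TCP position; "tool_rot": TCP orientation; "force": force on the tool from outside, world axes, zero at the start; "ft_torque": the same for the moment, N m; "width": finger opening in m.
Only numpy, scipy, OpenCV 4.12 (cv2) and the standard library are available. Lean on these libraries where they do the work, as an engineer would, in place of code of your own. Each camera call takes 0.05 s, during which the arm holds its last target.

### The job

Draw the bottom slide cassette, the one that pokes out under the gate, out of the stack magazine and roll it along the free rollers, without lifting it, until it rests against the end stop; leave the other three cassettes in the magazine. Then lift it off, keep it level, lay it flat in the nest between the corner brackets of the microscope's pulled-out stage and let go of it, and only then push the stage fully home under the lens by its upright knob. Leave the other things on the bench where they are.

Things in the scene. Friction and masses are not known exactly. Their poses are not given: they have to be found in the camera images.
- feeder: Fixed feeder: stack magazine, then a level track of free rollers, then an end stop. Origin on the bench under the track's middle. Its -y is the draw direction (gate y +150 mm, end stop y -150 mm), z up. Magazine floor and roller tops at z 60 mm. Track 54 mm wide, no side guides: fingers can go down beside a cassette to z 45 mm. Foot plate 90 mm wide, 10 mm thick.
- gate (a point): Middle of the outer face of the magazine's gate, at z 60 mm (magazine floor). Axes as the feeder's. Gate slot 21.5 mm high. Magazine with clear walls: outside 87 mm wide, 195 mm long, walls to z 126 mm; the four stacked cassettes reach z 132 mm at the start.
- stop_face (a point): Middle of the end stop's face, at roller-top height (z 60 mm). The stop is 40 mm wide, 8 mm thick and stands 16 mm above the rollers. Axes as the feeder's.
- stack_place (a point): Centre of the magazine floor (z 60 mm), above which the waiting stack stands. Axes as the feeder's.
- bottom_cassette: The lowest slide cassette: flat closed white case 56 mm wide (its x), 180 mm long (its y), 18 mm thick, about 0.16 kg, four slides in its top face; same either way round. Origin: centre of its underside. At the start it pokes 50 to 70 mm out under the gate, over the rollers, the stack resting on its rear part; drawing it takes a few newtons; once clear it rolls freely.
- cassette_2: Like the bottom cassette, number 2 from the bottom of the stack, in the magazine. Drops 18 mm when the bottom one is gone. Origin: centre of its underside.
- cassette_3: Like the bottom cassette, number 3 from the bottom of the stack, in the magazine. Drops 18 mm when the bottom one is gone. Origin: centre of its underside.
- cassette_4: Like the bottom cassette, number 4 from the bottom of the stack, in the magazine. Drops 18 mm when the bottom one is gone. Origin: centre of its underside.
- microscope: Fixed white microscope. Origin on the bench under the lens; its +y points from its column to the loading side, z up. Bed 120 mm wide, 45 mm high, y -150 to +260 mm. Lens tip at z 158 mm; head at z 265 to 410 mm, reaching to y +36 mm; column at y -250 to -160 mm.
- stage (a joint): Travel of the sliding stage in m: about 0 (0 to 0.025 at the start) pulled out for loading, 0.12 fully home under the lens, against a hard stop. Moves along the microscope's -y; sliding friction about 3 N, stays where it is left.
- nest (a point): Centre of the nest's floor (z 70 mm) on the stage, moving with it; axes as the microscope's. A cassette lies here lengthwise along y. Four corner brackets 7 mm high, inside 64 x 188 mm; the long sides are open between y -58 and +58 mm for fingers. Stage plate 104 mm wide, y -105 to +145 mm, its top is the nest's floor.
- stage_knob (a point): Centre of the top of the stage's upright steel knob, 22 mm across and 42 mm tall from the stage plate, 125 mm from the nest's centre on the +y (loading) side; pushing it along the microscope's -y drives the stage home. Axes as the microscope's.
- beaker: Glass beaker, 66 mm across, 85 mm tall. Bystander, to be left alone. Origin: centre of its underside.
- reagent_bottle: Amber bottle, 52 mm across, 100 mm tall. Bystander, to be left alone. Origin: centre of its underside.
- oil_bottle: Small white jar with black cap, 40 mm across, 60 mm tall. Bystander, to be left alone. Origin: centre of its underside.
- slide_box: Grey slide box 90 x 80 x 30 mm. Bystander, to be left alone. Origin: centre of its underside.
- power_brick: Black power adaptor 60 x 130 x 32 mm. Bystander, to be left alone. Origin: centre of its underside.
- dish_stack: Three stacked dishes as one piece, 90 mm across, 44 mm tall. Bystander, to be left alone. Origin: centre of its underside.
Things that resemble listed ones, but are neither listed nor needed, are in the scene too. Leave any black or turquoise look-alike of the bottom_cassette alone.

How it is judged:
On the way, in this order (a step that is already met when the one before it is completed fails the run):
1. the bottom cassette is drawn clear of the magazine and lies on the rollers (z of bottom_cassette in the frame of feeder between 0.055 and 0.065 m and x of bottom_cassette in the frame of feeder between -0.015 and 0.015 m and angle between bottom_cassette's own z axis and vertical below 0.1 rad and y of bottom_cassette in the frame of feeder below 0.055 m), for 0.05 s.
2. it has been rolled to the end stop (within 6 mm) and lies on the rollers (z of bottom_cassette in the frame of feeder between 0.055 and 0.065 m and x of bottom_cassette in the frame of feeder between -0.015 and 0.015 m and angle between bottom_cassette's own z axis and vertical below 0.1 rad and y of bottom_cassette in the frame of stop_face below 0.096 m), for 0.2 s.
3. it is lifted at least 25 mm off the rollers (z of bottom_cassette in the frame of feeder above 0.085 m), for 0.1 s.
4. it lies in the nest, let go, with the stage still pulled out (horizontal distance between bottom_cassette and nest below 0.008 m and z of bottom_cassette in the frame of nest between -0.004 and 0.004 m and angle between the y axis of bottom_cassette and the y axis of nest, either way round below 0.06 rad and angle between bottom_cassette's own z axis and vertical below 0.05 rad and contact force between bottom_cassette and the fingers below 0.2 N and value of joint stage below 0.05 m), for 0.2 s.
At the end, for the whole second after the job is handed in: Cassette flat in the stage nest (centre within 8 mm, height 4 mm, turn 0.06 rad, tilt 0.05 rad), released, at rest; stage home (joint above 0.114 m); other three cassettes at rest in the magazine within 12 mm of its centre, the lowest flat on its floor (4 mm, 0.05 rad) (horizontal distance between bottom_cassette and nest below 0.008 m and z of bottom_cassette in the frame of nest between -0.004 and 0.004 m and angle between the y axis of bottom_cassette and the y axis of nest, either way round below 0.06 rad and angle between each of bottom_cassette, cassette_2's own z axis and vertical below 0.05 rad and value of joint stage above 0.114 m and linear speed of each of bottom_cassette, cassette_2, cassette_3, cassette_4 below 0.02 m/s and contact force between bottom_cassette and the fingers below 0.2 N and horizontal distance between each of cassette_2, cassette_3, cassette_4 and stack_place below 0.012 m and z of cassette_2 in the frame of stack_place below 0.004 m); the robot touches nothing.
It fails at once if the cassette is lifted off the rollers more than 25 mm short of the end stop (z of bottom_cassette in the frame of feeder between 0.072 and 0.14 m and y of bottom_cassette in the frame of feeder between -0.035 and 0.25 m and x of bottom_cassette in the frame of feeder between -0.06 and 0.06 m).
It fails at once if the drawn cassette is tilted more than 0.5 rad (angle between bottom_cassette's own z axis and vertical above 0.5 rad).
It fails at once if another cassette leaves the magazine (horizontal distance between any of cassette_2, cassette_3, cassette_4 and stack_place above 0.04 m).
It fails at once if a bystander is moved more than 30 mm or tipped (distance of any of beaker, reagent_bottle, oil_bottle, slide_box, power_brick, dish_stack from where it was at the start of the episode above 0.03 m or angle between any of beaker, reagent_bottle, oil_bottle, slide_box, power_brick, dish_stack's own z axis and vertical above 0.4 rad).
It also fails if it takes over 64 s, if anything falls off the work surface, if the arm or the gripper's body presses on something with over 40 N, if the wrist force passes 120 N, or if a joint passes its speed limit or range.

## Working session

There is one attempt and no reset: what is moved stays moved. The work goes in short steps, each a Python script; the robot and the scene stay as the last script left them, time stands still between calls to the robot, and variables do not carry over. Pictures are saved under pics/ and viewed, and the job is handed in when it is done.

```bash
mkdir -p pics; ls; python3 - <<'E'
from workcell import env, planner, capture, calibration
import cv2
print(env.get_obs())
for n in ("side","top","wrist"):
    c=calibration(n); print(n,c)
    cv2.imwrite(f"pics/{n}0.png",capture(n))
E
```

```text
pics
{'time': 0.0, 'qpos': array([ 9.46495103e-01,  5.28467896e-01,  1.43392142e+00,  9.79376821e-06,
        1.18141210e+00, -1.78505213e-01]), 'joint_velocities': array([ 0.00109816, -0.00082764, -0.00021009, -0.00170824, -0.00103472,
       -0.00168428]), 'joint_torque': array([ 2.59066073e-04, -4.40037024e+01, -1.76590776e+01,  6.32920861e-02,
        5.82050357e-02, -1.72877708e-04]), 'tool_pos': array([0.26901425, 0.56331254, 0.22156451]), 'tool_rot': array([-4.35661339e-04,  2.21058542e-01,  9.75259915e-01, -1.01482821e-03]), 'force': array([-0.42511151, -0.27394873, -0.04600589]), 'ft_torque': array([-0.00841191, -0.03406178, -0.00638419]), 'width': 0.0874409870345284}
side {'intrinsics': array([[479.66979231,   0.        , 321.76708118],
       [  0.        , 479.66979231, 244.9178064 ],
       [  0.        ,   0.        ,   1.        ]]), 'position': array([-0.021664  , -0.53693961,  0.91223211]), 'orientation': array([-0.35350425,  0.87789278, -0.29974928,  0.1203718 ])}
top {'intrinsics': array([[464.18421891,   0.        , 318.57097896],
       [  0.        , 464.18421891, 242.64674395],
       [  0.        ,   0.        ,   1.        ]]), 'position': array([0.27210974, 0.08488928, 1.21476962]), 'orientation': array([-0.05162674,  0.70751672, -0.7025746 ,  0.05606872])}
wrist {'intrinsics': array([[339.7059986,   0.       , 318.6750094],
       [  0.       , 339.7059986, 234.994604 ],
       [  0.       ,   0.       ,   1.       ]]), 'position': array([0.20082619, 0.59639804, 0.38573876]), 'orientation': array([0.11751924, 0.83788852, 0.52802852, 0.07292415])}
```

View pics/top0.png

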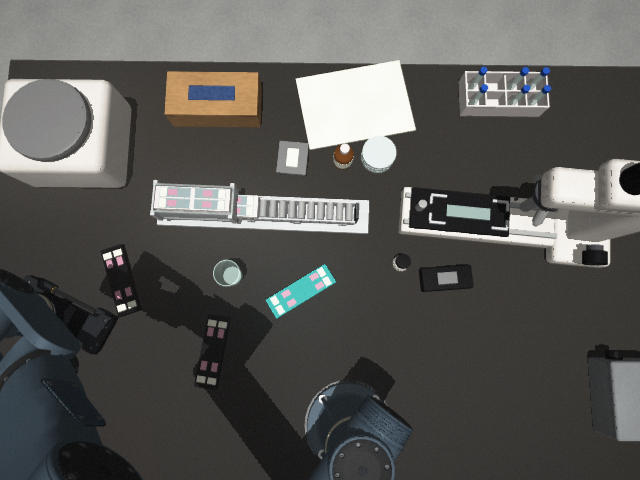

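View pics/side0.png

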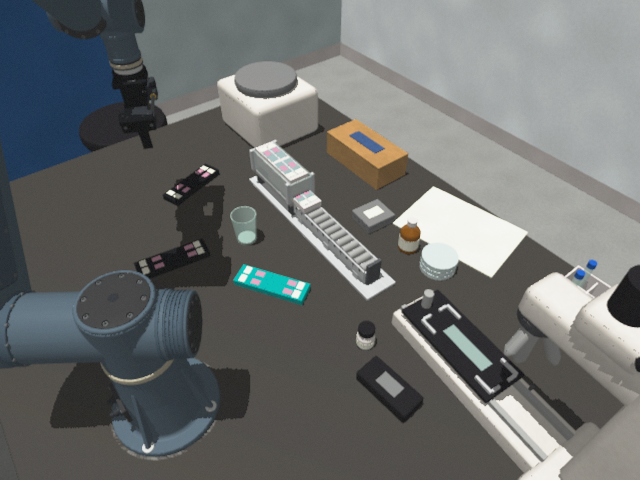

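View pics/wrist0.png

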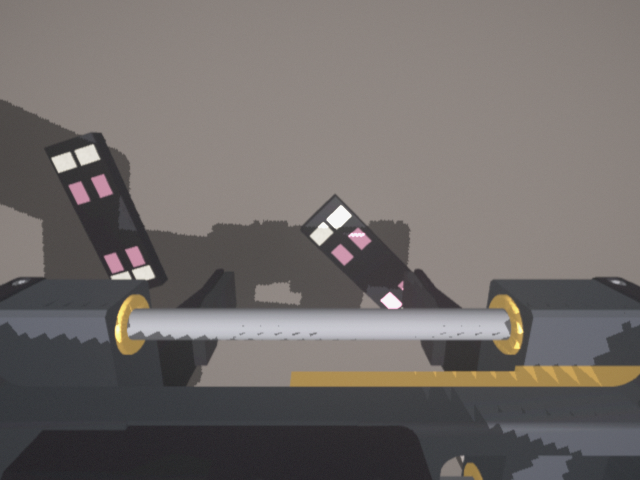

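The top view shows the feeder at rows 180–232: magazine at columns 150–237, stop at about column 358. The microscope stage and knob are at about (422,204), with the column to the right. Both run roughly along world y. Next I'll zoom in for corners.

```bash
python3 - <<'E'
import cv2
a=cv2.imread("pics/top0.png")
cv2.imwrite("pics/z1.png",cv2.resize(a[170:245,145:385],(800,250),interpolation=cv2.INTER_CUBIC))
cv2.imwrite("pics/z2.png",cv2.resize(a[170:270,390:550],(800,500),interpolation=cv2.INTER_CUBIC))
b=cv2.imread("pics/side0.png")
cv2.imwrite("pics/z3.png",cv2.resize(b[130:300,240:400],(800*16//17*1,800),interpolation=cv2.INTER_CUBIC)[:600*2] if 0 else cv2.resize(b[130:300,240:400],(564,600),interpolation=cv2.INTER_CUBIC))
cv2.imwrite("pics/z4.png",cv2.resize(b[280:410,385:535],(690,598),interpolation=cv2.INTER_CUBIC))
E
```

```text
(no output)
```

View pics/z1.png

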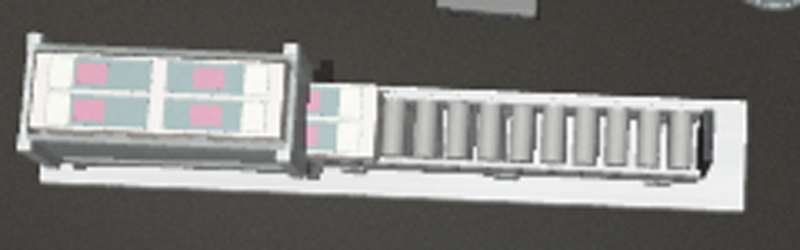

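View pics/z2.png

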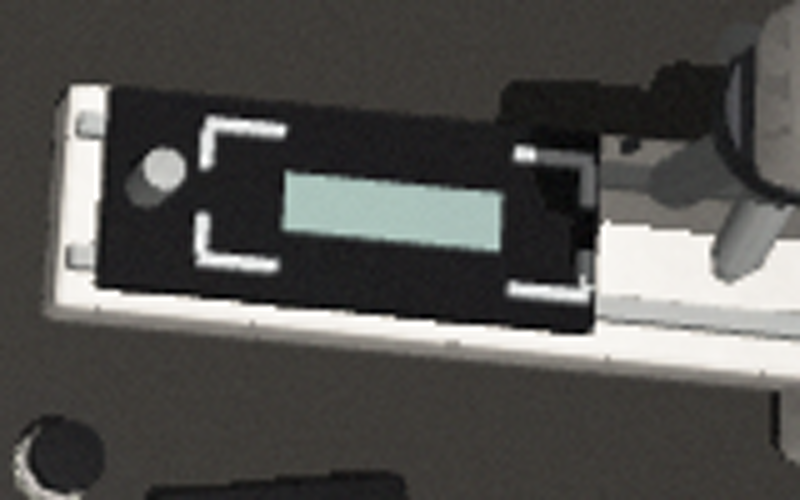

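View pics/z3.png

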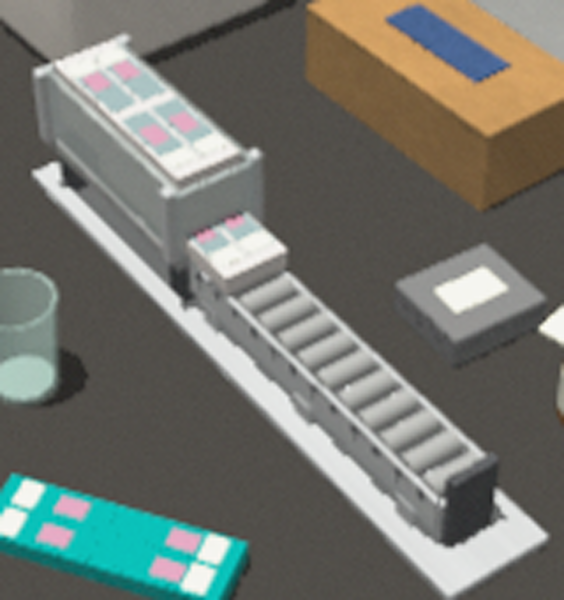

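View pics/z4.png

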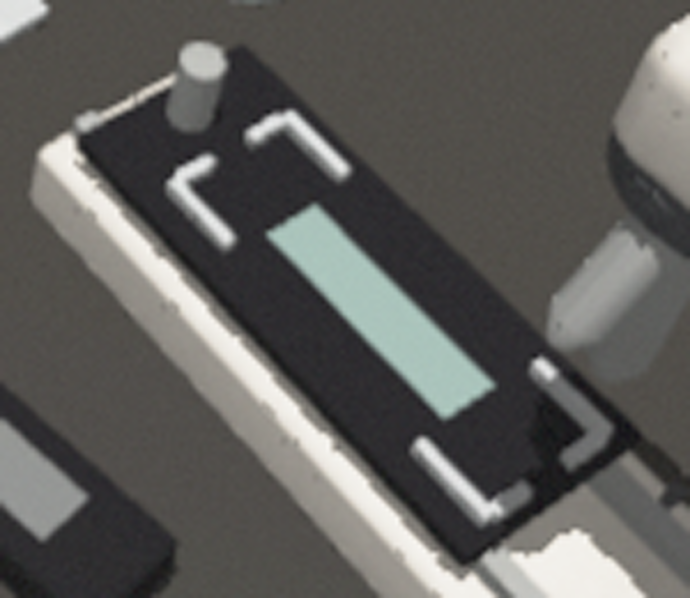

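```bash
cat > h.py <<'E'
from workcell import env, planner, capture, calibration
import numpy as np, cv2
from scipy.spatial.transform import Rotation as R
def ray(cal,px,z):
    K,p,q=cal["intrinsics"],cal["position"],cal["orientation"]
    d=R.from_quat([q[1],q[2],q[3],q[0]]).apply(np.linalg.solve(K,[px[0],px[1],1]))
    return p+d*(z-p[2])/d[2]
def proj(cal,X):
    K,p,q=cal["intrinsics"],cal["position"],cal["orientation"]
    c=R.from_quat([q[1],q[2],q[3],q[0]]).inv().apply(np.asarray(X)-p); u=K@c
    return u[:2]/u[2]
E
python3 - <<'E'
from h import *
np.set_printoptions(precision=4,suppress=True)
t=calibration("top"); s=calibration("side")
# 480x640 crop resize half-pixel ignored
def g(name,cal,o,f,pts,z):
    o=np.array(o)
    for p in pts: print(name,p,ray(cal,o+(np.array(p)+.5)/f-.5,z)[:2])
g("foot",t,(145,170),800/240,[(745,100),(743,210),(40,183)],.01)
g("cas",t,(145,170),800/240,[(376,85),(375,157)],.078)
g("stk",t,(145,170),800/240,[(33,52),(28,130),(290,65),(280,143)],.132)
g("stop",t,(145,170),800/240,[(713,110),(708,177)],.076)
g("sfoot",s,(240,130),3.525,[(547,537),(452,597)],.01)
g("scas",s,(240,130),3.525,[(287,252),(230,278)],.078)
g("glass",t,(390,170),5,[(286,172),(502,190),(500,250),(282,232)],.07)
g("plate",t,(390,170),5,[(110,87),(97,288),(593,333)],.07)
g("knob",t,(390,170),5,[(165,168)],.112)
g("sglass",s,(385,280),4.6,[(317,204),(496,384),(447,420),(266,234)],.07)
g("splate",s,(385,280),4.6,[(240,45),(78,140),(466,563),(637,435)],.07)
g("sknob",s,(385,280),4.6,[(203,62)],.112)
E
```

```text
foot (745, 100) [ 0.5742 -0.0535]
foot (743, 210) [ 0.4849 -0.0511]
foot (40, 183) [0.5023 0.5049]
cas (376, 85) [0.5665 0.2328]
cas (375, 157) [0.5111 0.2321]
stk (33, 52) [0.5749 0.4731]
stk (28, 130) [0.5174 0.4732]
stk (290, 65) [0.5668 0.288 ]
stk (280, 143) [0.5094 0.2931]
stop (713, 110) [ 0.5497 -0.0217]
stop (708, 177) [ 0.4982 -0.0176]
sfoot (547, 537) [ 0.5719 -0.0579]
sfoot (452, 597) [ 0.4858 -0.0567]
scas (287, 252) [0.5647 0.2258]
scas (230, 278) [0.5136 0.2285]
glass (286, 172) [ 0.5495 -0.2458]
glass (502, 190) [ 0.541 -0.355]
glass (500, 250) [ 0.51   -0.3525]
glass (282, 232) [ 0.5184 -0.2427]
plate (110, 87) [ 0.5931 -0.1576]
plate (97, 288) [ 0.489  -0.1486]
plate (593, 333) [ 0.468  -0.3972]
knob (165, 168) [ 0.5408 -0.1746]
sglass (317, 204) [ 0.5509 -0.248 ]
sglass (496, 384) [ 0.5412 -0.3571]
sglass (447, 420) [ 0.5111 -0.3554]
sglass (266, 234) [ 0.5203 -0.2449]
splate (240, 45) [ 0.5918 -0.1627]
splate (78, 140) [ 0.4897 -0.1554]
splate (466, 563) [ 0.4665 -0.4015]
splate (637, 435) [ 0.5687 -0.4087]
sknob (203, 62) [ 0.5404 -0.1778]
```

```bash
cat >> h.py <<'E'
np.set_printoptions(precision=4,suppress=True)
def quat(yaw):  # tool z down, tool y = local +x, tool x = local +y
    c,s=np.cos(yaw),np.sin(yaw)
    M=np.column_stack([[-s,c,0],[c,s,0],[0,0,-1]])
    q=R.from_matrix(M).as_quat(); return np.array([q[3],q[0],q[1],q[2]])
YF=-0.031; YM=-0.083
uF=np.array([-np.sin(YF),np.cos(YF)]); uM=np.array([-np.sin(YM),np.cos(YM)])
def snap(n,f):
    c=calibration(n); im=capture(n); cv2.imwrite(f"pics/{f}.png",im); return c,im
E
python3 - <<'E'
from h import *
print(planner.ik([.5385,.2385,.22],quat(YF)), planner.ik([.530,-.30,.2],quat(YM)), planner.ik([.5405,-.11,.2],quat(YM)))
env.move_pose([.5385,.2385,.20],quat(YF))
c,_=snap("wrist","w1"); np.save("w1.npy",c)
o=env.get_obs(); print(o["time"],o["tool_pos"],c["position"])
E
```

```text
[ 0.2273  0.4817  1.5284 -0.      1.1316  0.2583] [-0.6984  0.5315  1.4976 -0.      1.1125 -0.6154] [-0.4034  0.4576  1.6424 -0.      1.0416 -0.3204]
1.7583 [0.5379 0.2397 0.2001] [0.5398 0.315  0.3642]
```

View pics/w1.png

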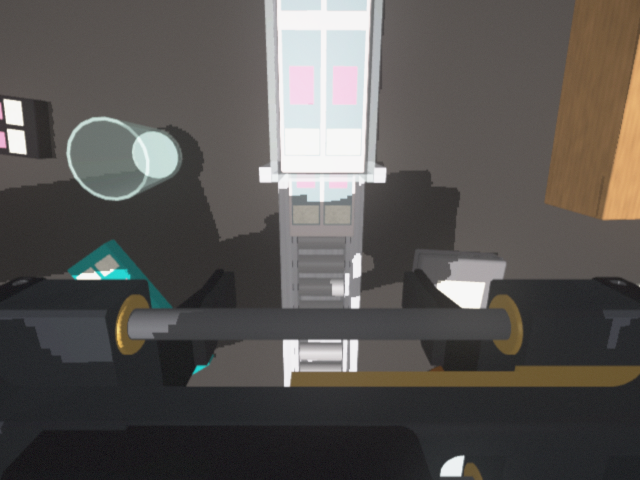

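The wrist view shows the cassette's front top edge at about (291–353, 226), the gate at about row 176, and clear space for the fingers on both sides.

```bash
python3 - <<'E'
from h import *
c=np.load("w1.npy",allow_pickle=True).item()
for p,z in [((291,226),.078),((353,226),.078),((291,236),.06),((352,236),.06),((281,172),.132),((365,172),.132),((262,174),.126),((384,174),.126),((290,126),.132)]: print(p,ray(c,p,z)[:2])
a=cv2.imread("pics/w1.png"); cv2.imwrite("pics/w1z.png",cv2.resize(a[150:270,240:400],(800,600),interpolation=cv2.INTER_CUBIC))
E
```

```text
(291, 226) [0.5133 0.2423]
(353, 226) [0.5672 0.2407]
(291, 236) [0.5111 0.2281]
(352, 236) [0.568  0.2264]
(281, 172) [0.5135 0.2938]
(365, 172) [0.5702 0.2921]
(262, 174) [0.4996 0.2923]
(384, 174) [0.5842 0.2897]
(290, 126) [0.5212 0.3231]
```

View pics/w1z.png

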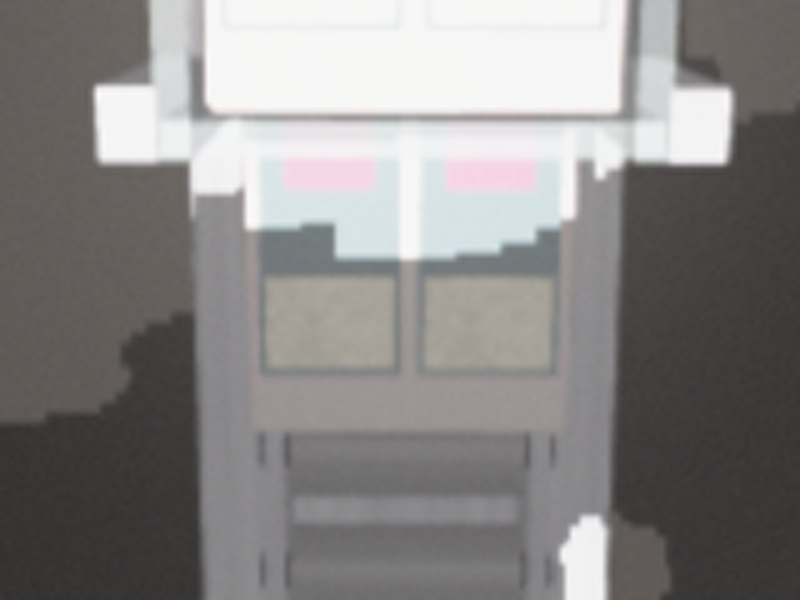

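```bash
python3 - <<'E'
from h import *
c=np.load("w1.npy",allow_pickle=True).item()
for p,z in [((290,235.5),.078),((353,235.5),.078),((281,171.5),.132),((365,171.5),.132),((272,182.5),.126),((371,182.5),.126)]: print(p,ray(c,p,z)[:2])
E
```

```text
(290, 235.5) [0.512  0.2337]
(353, 235.5) [0.5672 0.2321]
(281, 171.5) [0.5136 0.2941]
(365, 171.5) [0.5702 0.2924]
(272, 182.5) [0.5061 0.2862]
(371, 182.5) [0.5752 0.2841]
```

```bash
python3 - <<'E'
from h import *
g=np.array([.5397,.2393])
env.line_to([*g,.12],speed=.15)
print(env.line_to([*g,.055],speed=.08,max_force=8))
print(env.get_obs()["tool_pos"],env.get_obs()["force"])
env.command_gripper(.045,force=20)
o=env.get_obs(); print(o["time"],o["width"],o["tool_pos"],o["force"])
snap("side","s1")
E
```

```text
False
[0.5401 0.2394 0.0553] [ 0.5696  0.5589 -0.6594]
4.0417 0.055834504907238715 [0.5398 0.2393 0.0551] [-0.6391 -0.0096  0.6785]
```

View pics/s1.png

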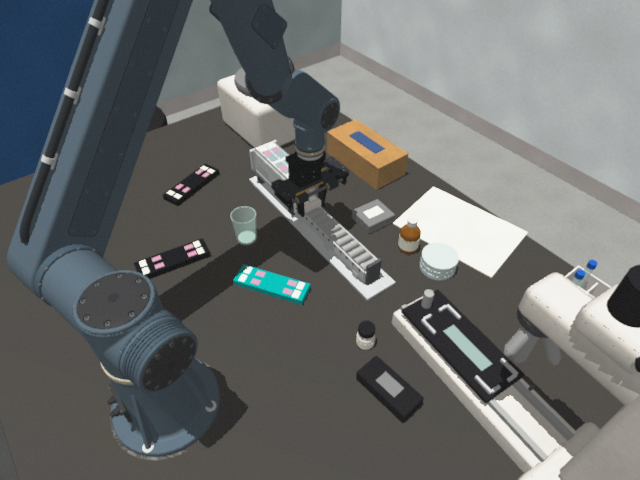

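The cassette is gripped: width reads 55.8 mm and the side view shows the gripper at the gate. Now I'll draw it.

```bash
python3 - <<'E'
from h import *
g=np.array([.5397,.2393])
p=g-.150*uF
print(env.line_to([*p,.055],speed=.06,max_force=25))
o=env.get_obs(); print(o["time"],o["width"],o["tool_pos"],o["force"])
env.sleep(.2)
snap("top","t2"); snap("wrist","w2")
o=env.get_obs(); print(o["force"])
a=cv2.imread("pics/t2.png"); cv2.imwrite("pics/t2z.png",cv2.resize(a[150:270,140:380],(800,400)))
E
```

```text
False
6.7417 0.0555439615249499 [0.535  0.0895 0.0551] [-0.8798 -0.3566  4.2948]
[-0.9261 -0.442   5.2598]
```

View pics/t2z.png

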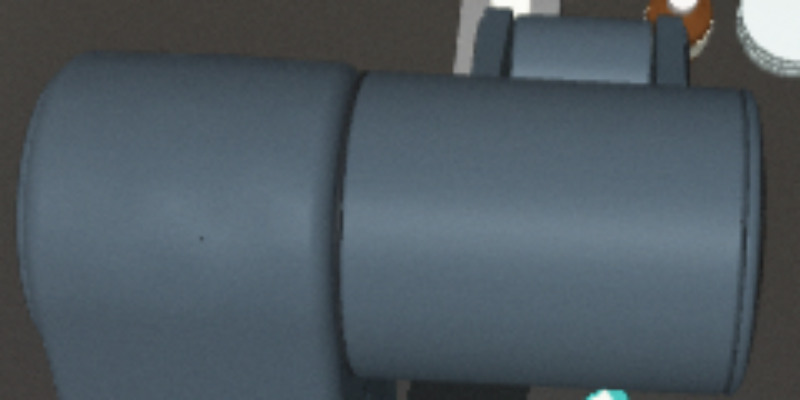

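View pics/w2.png

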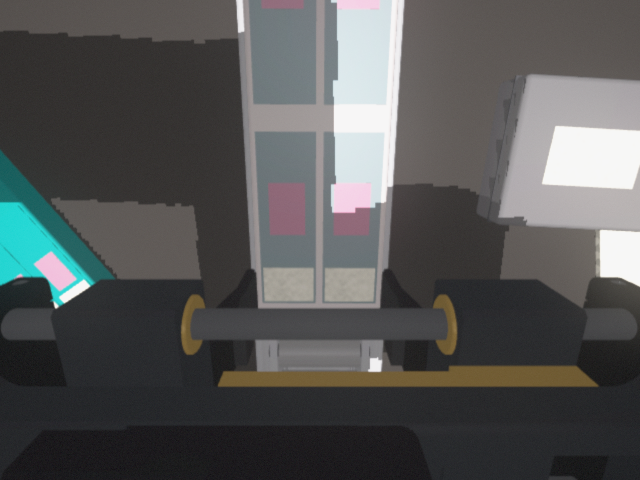

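```bash
python3 - <<'E'
from h import *
g=np.array([.5397,.2393])
p=g-.235*uF
print(env.line_to([*p,.055],speed=.06,max_force=8))
o=env.get_obs(); print(o["time"],o["width"],o["tool_pos"],o["force"])
p=g-.262*uF
print(env.line_to([*p,.055],speed=.03,max_force=6))
env.sleep(.2)
o=env.get_obs(); print(o["time"],o["width"],o["tool_pos"],o["force"])
snap("side","s3"); snap("wrist","w3")
a=cv2.imread("pics/s3.png"); cv2.imwrite("pics/s3z.png",cv2.resize(a[130:310,230:410],(600,600)))
E
```

```text
False
8.6083 0.055720917753717424 [0.5322 0.004  0.0551] [-1.2511 -0.0151  5.8009]
True
9.3333 0.055687909236938726 [ 0.5318 -0.0073  0.0551] [-0.2122  0.3887  2.4621]
```

View pics/s3z.png

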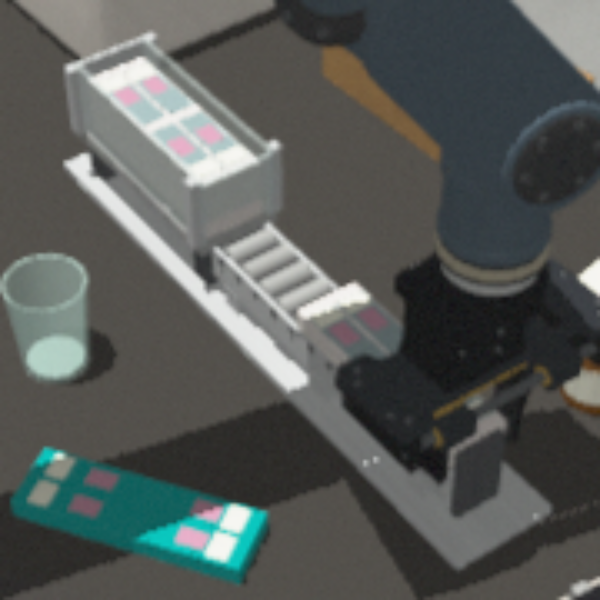

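View pics/w3.png

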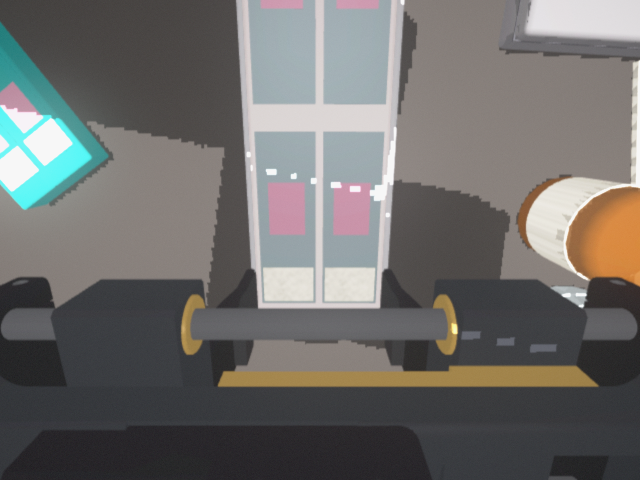

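```bash
python3 - <<'E'
from h import *
env.command_gripper(.080)
o=env.get_obs(); p=o["tool_pos"][:2]; print(p,o["width"])
env.line_to([*p,.115],speed=.12)
c=p+.083*uF
env.line_to([*c,.115],speed=.12)
cc,_=snap("wrist","w4"); np.save("w4.npy",cc)
snap("side","s4")
a=cv2.imread("pics/s4.png"); cv2.imwrite("pics/s4z.png",cv2.resize(a[130:310,230:410],(600,600)))
print(c,env.get_obs()["time"],env.get_obs()["tool_pos"])
E
```

```text
[ 0.5315 -0.0071] 0.07968967703259694
[0.534  0.0759] 11.7583 [0.5341 0.0752 0.1149]
```

View pics/s4z.png

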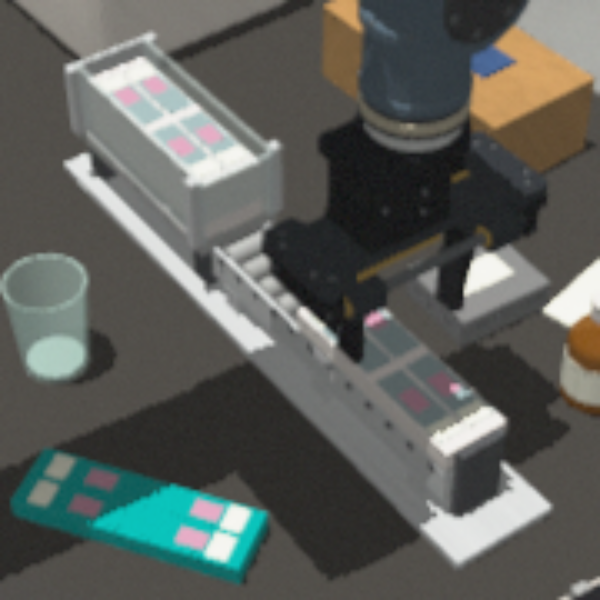

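View pics/w4.png

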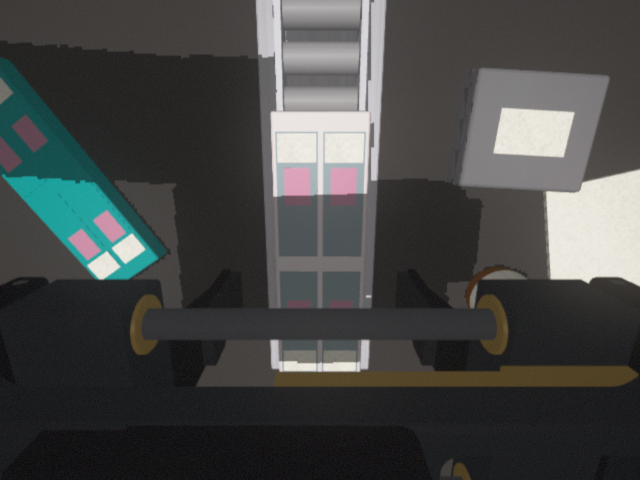

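The cassette rests against the stop. Its rear top edge is at about (271–370, 111) in the wrist view. I'll check its centre and regrasp.

```bash
python3 - <<'E'
from h import *
c=np.load("w4.npy",allow_pickle=True).item()
for p,z in [((271,111.5),.078),((370,111.5),.078),((272,260),.078),((368,260),.078)]: print(p,ray(c,p,z)[:2])
q=np.array([.534,.0757])
print(env.line_to([*q,.0635],speed=.08,max_force=8))
env.command_gripper(.045,force=25)
o=env.get_obs(); print(o["time"],o["width"],o["tool_pos"],o["force"])
c,_=snap("wrist","w5")
E
```

```text
(271, 111.5) [0.5096 0.1662]
(370, 111.5) [0.5647 0.1645]
(272, 260) [0.5041 0.0785]
(368, 260) [0.5643 0.0766]
False
13.1083 0.055862317462130905 [0.5342 0.0757 0.0638] [-0.9502  0.4967  2.7992]
```

View pics/w5.png

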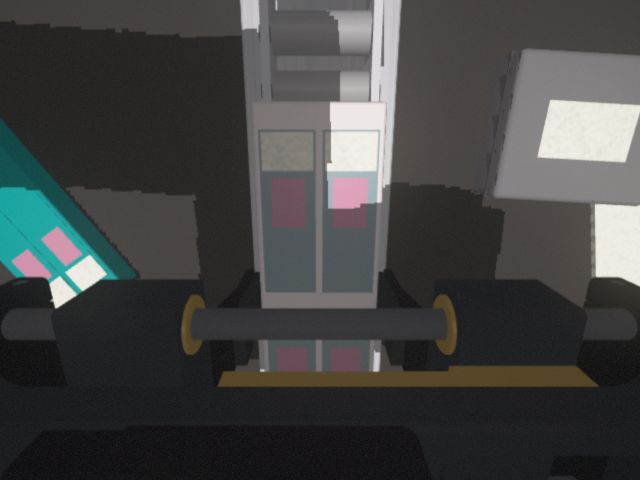

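```bash
python3 - <<'E'
from h import *
t=calibration("top"); s=calibration("side")
for p in [(48,318),(66,87)]:
    print(ray(t,np.array([390,170])+np.array(p)/5,.045))
for z in (.055,.105,.125,.2,.25,.3,.35,.4): print(z,proj(s,[.54,.239,z]), proj(s,[.534,.0757,z+.06]))
n=np.array([.530,-.3005])
# head top front edge in top view
for px in [(540,185),(552,170),(548,205)]: print(ray(t,px,.41), (ray(t,px,.41)[:2]-n)@uM)
E
```

```text
[ 0.4769 -0.1292  0.045 ]
[ 0.5989 -0.141   0.045 ]
0.055 [310.7415 208.8163] [349.223  227.2434]
0.105 [310.4111 194.4292] [350.1022 211.7001]
0.125 [310.2736 188.4383] [350.4701 205.1964]
0.2 [309.7278 164.665 ] [351.9405 179.2033]
0.25 [309.3352 147.564 ] [353.0087 160.3211]
0.3 [308.9169 129.3469] [354.1563 140.0345]
0.35 [308.4704 109.9007] [355.3925 118.1807]
0.4 [307.9928  89.0966] [356.7281  94.5707]
[ 0.5034 -0.3164  0.41  ] -0.018039060496399858
[ 0.5315 -0.34    0.41  ] -0.039191759475329345
[ 0.4667 -0.3283  0.41  ] -0.03291142643972979
```

```bash
python3 - <<'E'
from h import *
env.line_to([.534,.0757,.137],speed=.1)
o=env.get_obs(); print(o["time"],o["width"],o["tool_pos"],o["force"])
snap("side","s6"); snap("top","t6")
E
```

```text
14.0417 0.05566824681443726 [0.5334 0.0757 0.1365] [ 0.1126 -0.0257 -2.4569]
```

View pics/s6.png

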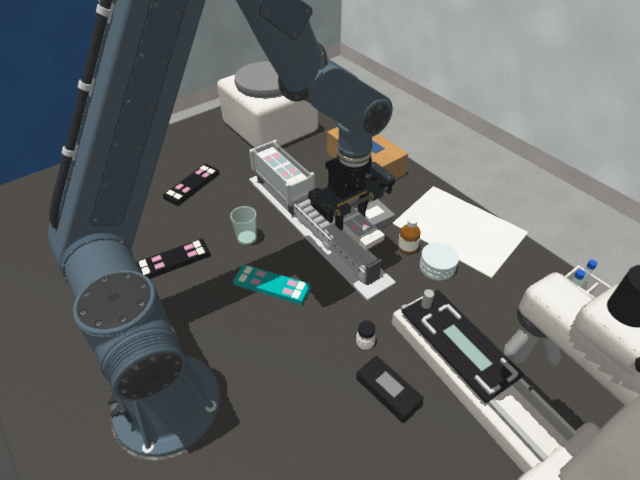

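View pics/t6.png

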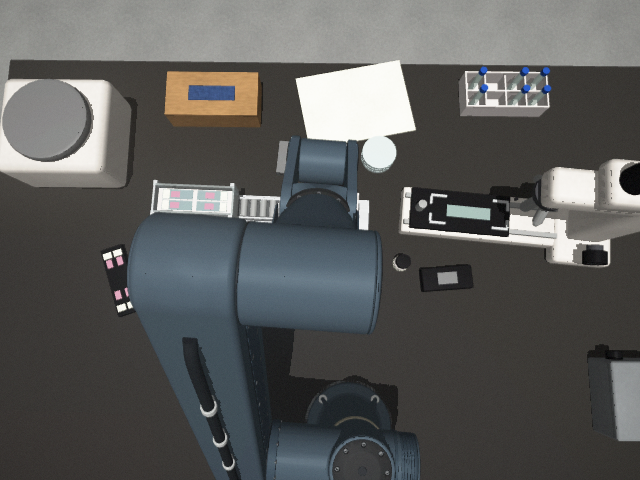

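Before carrying, I compared the wrist housing with the microscope head. The housing is about ±65 mm wide at z≈0.37, and the head's front is about 58 mm from the nest centre. A centred grip would hit the head. I'll set the cassette back down at the stop and regrasp it 42 mm toward its loading-side end, which is still inside the bracket opening.

```bash
python3 - <<'E'
from h import *
c=np.array([.534,.0757])
print(env.line_to([*c,.0640],speed=.08,max_force=6))
o=env.get_obs(); print(o["tool_pos"],o["force"])
env.command_gripper(.080); 
env.line_to([*c,.095],speed=.15)
g=c+.042*uF
env.line_to([*g,.095],speed=.15)
print(env.line_to([*g,.0635],speed=.08,max_force=8))
env.command_gripper(.045,force=45)
o=env.get_obs(); print(o["time"],o["width"],o["tool_pos"],o["force"])
cc,_=snap("wrist","w7"); np.save("w7.npy",cc)
env.line_to([*g,.137],speed=.1)
o=env.get_obs(); print(o["time"],o["width"],o["tool_pos"],o["force"],o["ft_torque"])
snap("side","s7"); cc,_=snap("wrist","w7b"); np.save("w7b.npy",cc)
E
```

```text
True
[0.5331 0.0757 0.0637] [-0.5685 -0.364   4.6355]
False
17.6583 0.05566582683386581 [0.5353 0.1178 0.0638] [-0.5228  0.6602  2.2455]
18.5917 0.05528693312829312 [0.5347 0.1176 0.1365] [-0.5832  0.2606 -1.9604] [0.0255 0.0318 0.0315]
```

View pics/s7.png

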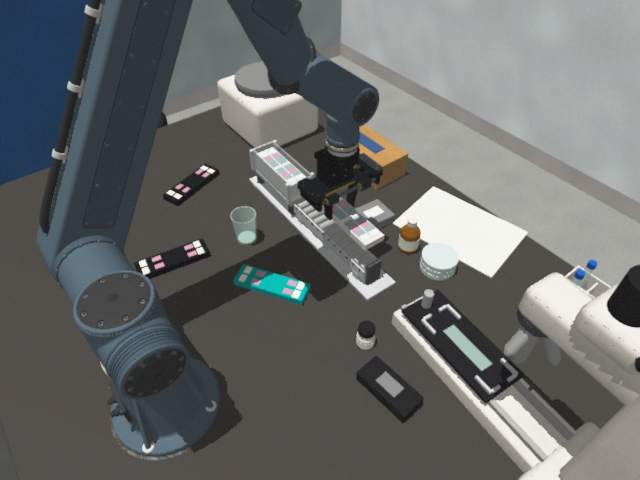

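View pics/w7b.png

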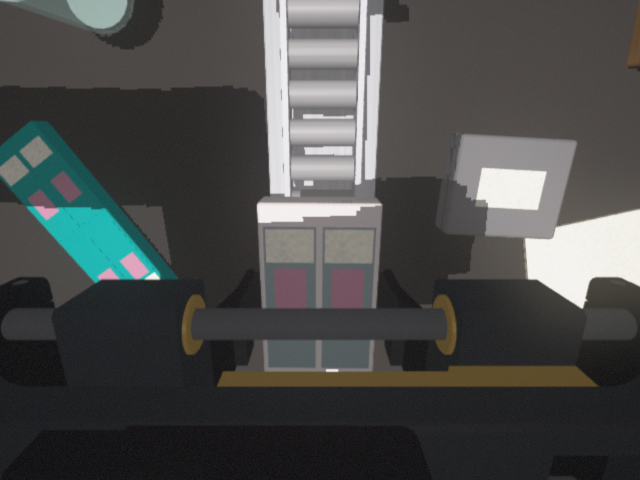

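View pics/w7.png

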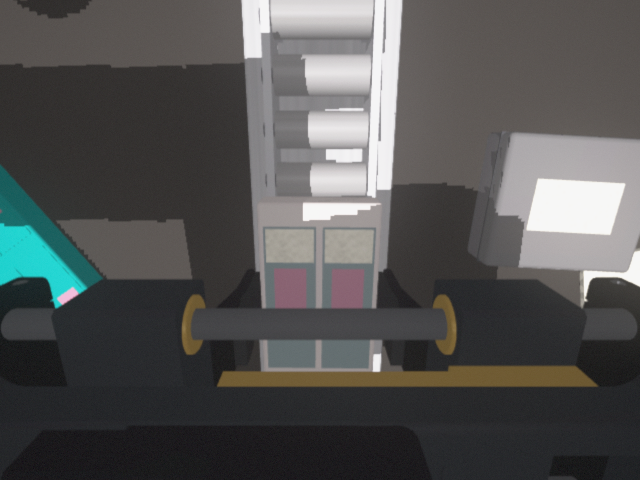

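```bash
python3 - <<'E'
from h import *
n=np.array([.5303,-.3005]); g=n+.042*uM; a=g+.15*uM
print(g, planner.ik([*g,.124],quat(YM)))
env.line_to([*a,.126],rotation=quat(YM),speed=.12)
env.line_to([*g,.124],speed=.07,max_force=8)
o=env.get_obs(); print(o["time"],o["width"],o["tool_pos"],o["force"])
snap("side","s8"); cc,_=snap("wrist","w8"); np.save("w8.npy",cc)
b=cv2.imread("pics/s8.png"); cv2.imwrite("pics/s8z.png",cv2.resize(b[200:410,350:590],(685,600),interpolation=cv2.INTER_CUBIC))
E
```

```text
[ 0.5338 -0.2586] [-0.6395  0.6115  1.6022 -0.      0.9278 -0.5565]
23.025 0.05558473850797112 [ 0.5338 -0.2583  0.124 ] [-0.6666 -0.7175 -2.088 ]
```

View pics/s8z.png

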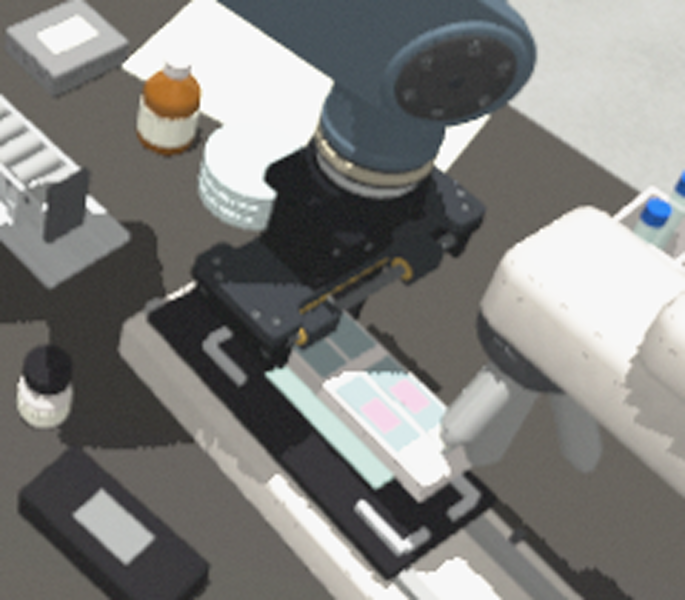

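View pics/w8.png

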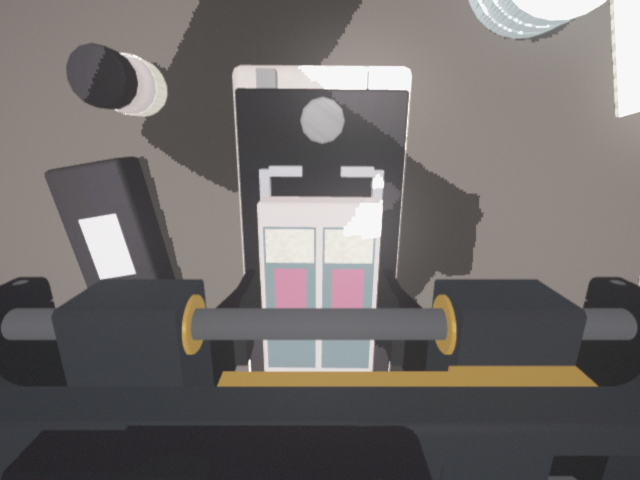

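```bash
python3 - <<'E'
from h import *
c=np.load("w8.npy",allow_pickle=True).item()
K=ray(c,(322.5,120),.112)[:2]; print("knob",K,"nest from knob",K-.125*uM)
b=cv2.imread("pics/w8.png"); cv2.imwrite("pics/w8z.png",cv2.resize(b[60:220,220:420],(750,600),interpolation=cv2.INTER_CUBIC))
for p,z in [((237,91),.07),((408,91),.07),((245,265),.07),((397,265),.07),((258,198),.1385),((382,198),.1385)]:
    r=ray(c,p,z)[:2]; d=r-np.array([.5303,-.3005]); print(p,r,"local",d@np.array([np.cos(YM),np.sin(YM)]),d@uM)
E
```

```text
knob [ 0.542  -0.1747] nest from knob [ 0.5317 -0.2992]
(237, 91) [ 0.4932 -0.1521] local -0.049299295747727 0.1447920291504392
(408, 91) [ 0.5946 -0.1606] local 0.052528397691119236 0.144755541104481
(245, 265) [ 0.4822 -0.2622] local -0.05114814299293364 0.034227341167335716
(397, 265) [ 0.5859 -0.2708] local 0.05294718909937415 0.034230595138749896
(258, 198) [ 0.5105 -0.2063] local -0.02756219364345574 0.09224770708497461
(382, 198) [ 0.5654 -0.2109] local 0.027500645245541716 0.09224044753484151
```

View pics/w8z.png

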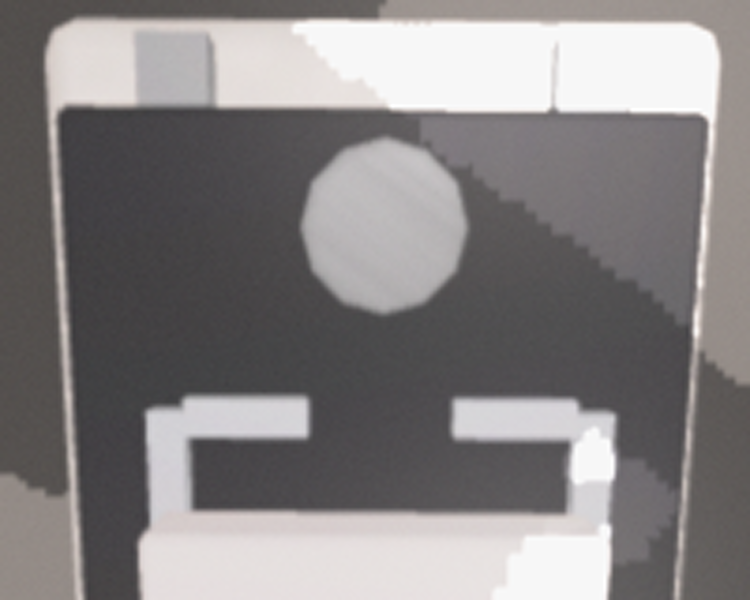

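```bash
python3 - <<'E'
from h import *
n=np.array([.5315,-.3003]); g=n+.042*uM
env.line_to([*g,.085],speed=.06,max_force=8)
o=env.get_obs(); print(o["tool_pos"],o["force"])
print(env.line_to([*g,.0728],speed=.025,max_force=4))
o=env.get_obs(); print(o["time"],o["width"],o["tool_pos"],o["force"],o["ft_torque"])
snap("side","s9"); cc,_=snap("wrist","w9"); np.save("w9.npy",cc)
b=cv2.imread("pics/s9.png"); cv2.imwrite("pics/s9z.png",cv2.resize(b[240:420,380:560],(600,600),interpolation=cv2.INTER_CUBIC))
E
```

```text
[ 0.5352 -0.2586  0.085 ] [-0.2694  0.2312 -1.6717]
True
24.3917 0.055474742273222154 [ 0.535  -0.2584  0.0739] [0.1715 0.4575 3.476 ] [-0.0127  0.2239  0.0132]
```

View pics/s9z.png

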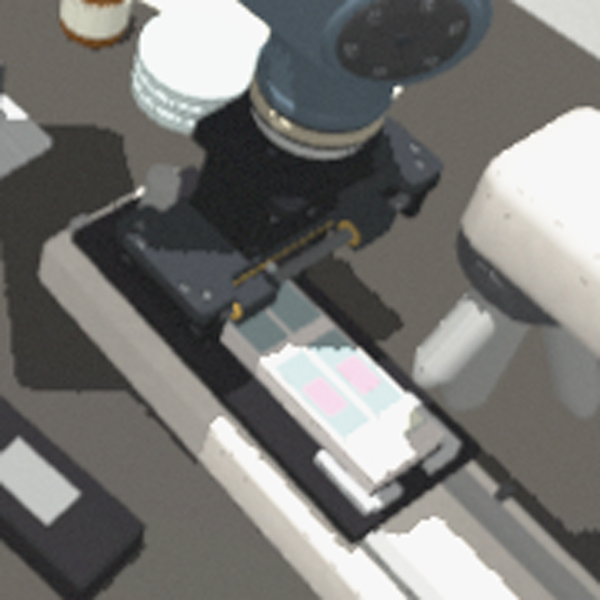

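View pics/w9.png

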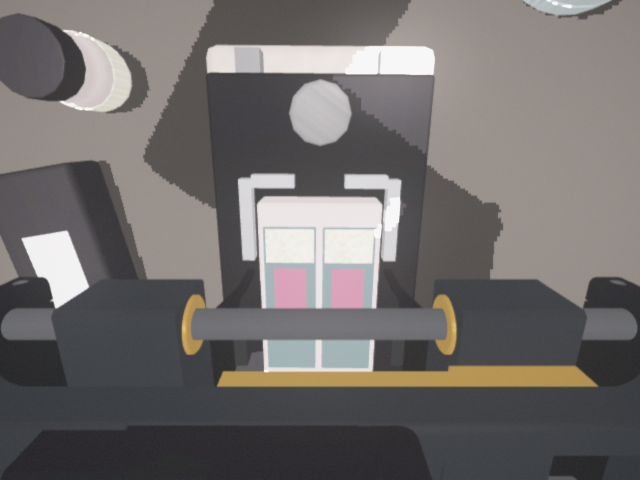

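It touched down at the expected height. The wrist view shows the cassette (columns 258–381) centred between the brackets (255–385). I'll release it and check.

```bash
python3 - <<'E'
from h import *
env.command_gripper(.078); env.sleep(.3)
p=env.get_obs()["tool_pos"].copy()
env.line_to([p[0],p[1],.135],speed=.1)
env.line_to([*(p[:2]+.06*uM),.17],speed=.15)
o=env.get_obs(); print(o["time"],o["width"],o["tool_pos"])
snap("side","s10"); cc,_=snap("wrist","w10"); np.save("w10.npy",cc)
b=cv2.imread("pics/s10.png"); cv2.imwrite("pics/s10z.png",cv2.resize(b[240:420,380:560],(600,600),interpolation=cv2.INTER_CUBIC))
E
```

```text
26.8833 0.07813339689033724 [ 0.5392 -0.1979  0.17  ]
```

View pics/s10z.png

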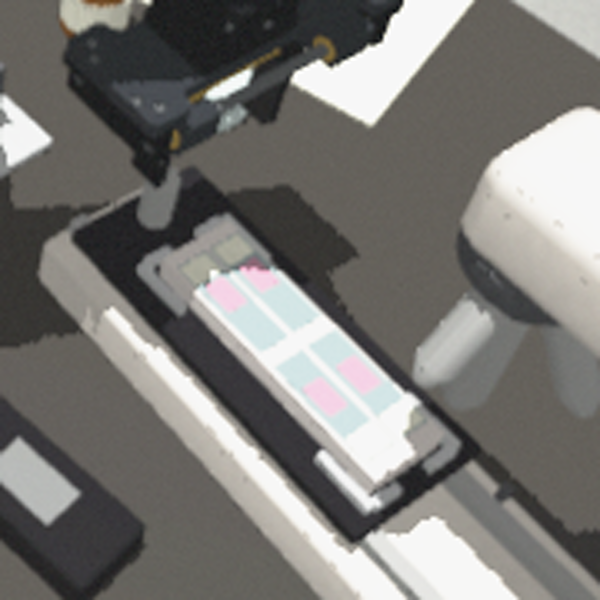

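View pics/w10.png

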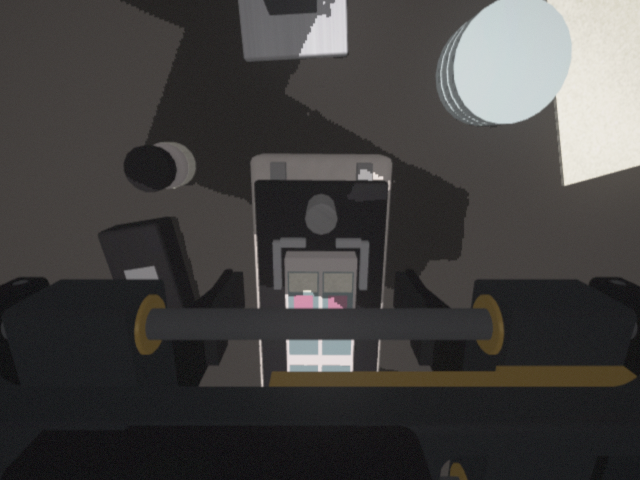

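```bash
python3 - <<'E'
from h import *
k=np.array([.5417,-.1750]); a=k+.055*uM
env.line_to([*a,.17],speed=.15); env.command_gripper(0.0,force=20)
print(env.line_to([*a,.085],speed=.12,max_force=8))
print(env.line_to([*(k+.028*uM),.085],speed=.08,max_force=8))
o=env.get_obs(); print(o["time"],o["width"],o["tool_pos"],o["force"])
print(env.line_to([*(k-.06*uM),.085],speed=.05,max_force=10))
o=env.get_obs(); print(o["time"],o["tool_pos"],(o["tool_pos"][:2]-k)@uM,o["force"])
E
```

```text
False
False
30.4167 0.0005614735799759986 [ 0.5439 -0.1479  0.0852] [ 0.0253  0.7709 -0.6347]
False
32.325 [ 0.5368 -0.2349  0.085 ] -0.0601311636563674 [-0.6299  0.9947 -0.582 ]
```

```bash
python3 - <<'E'
from h import *
k=np.array([.5417,-.1750])
print(env.line_to([*(k-.115*uM),.085],speed=.03,max_force=15))
o=env.get_obs(); print(o["time"],o["tool_pos"],(o["tool_pos"][:2]-k)@uM,o["force"])
snap("side","s11")
b=cv2.imread("pics/s11.png"); cv2.imwrite("pics/s11z.png",cv2.resize(b[240:440,380:600],(660,600),interpolation=cv2.INTER_CUBIC))
E
```

```text
True
33.1833 [ 0.5351 -0.251   0.0847] -0.07626086429817279 [1.0156 1.463  1.0323]
```

View pics/s11z.png

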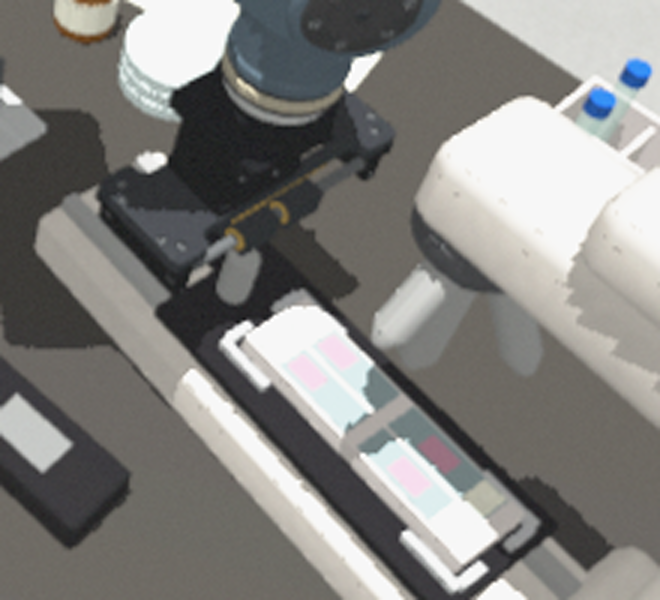

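```bash
python3 - <<'E'
from h import *
k=np.array([.5417,-.1750])
print(env.line_to([*(k-.115*uM),.085],speed=.03,max_force=22))
o=env.get_obs(); p=o["tool_pos"]; print(o["time"],p,(p[:2]-k)@uM,o["force"])
b=p[:2]+.05*uM
env.line_to([*b,.085],speed=.08)
env.line_to([*(k+.05*uM),.2],speed=.15)
env.line_to([*(k+.13*uM),.26],speed=.15)
snap("side","s12"); snap("top","t12"); cc,_=snap("wrist","w12")
b=cv2.imread("pics/s12.png"); cv2.imwrite("pics/s12z.png",cv2.resize(b[240:440,380:600],(660,600),interpolation=cv2.INTER_CUBIC))
print(env.get_obs()["time"])
E
```

```text
True
33.7917 [ 0.5337 -0.25    0.0837] -0.07541062108465843 [1.2289 2.3522 1.5903]
36.6
```

View pics/s12z.png

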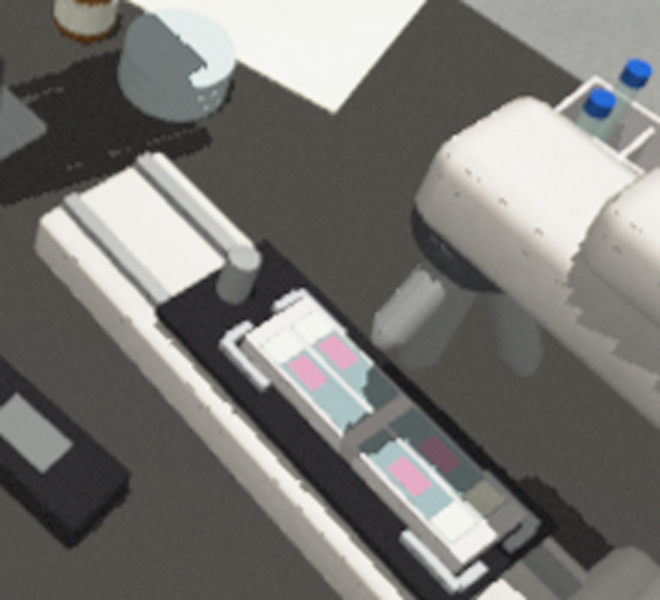

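View pics/s12.png

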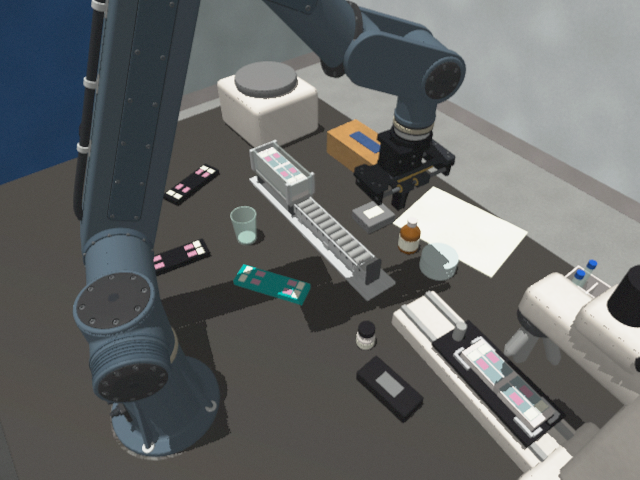

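View pics/t12.png

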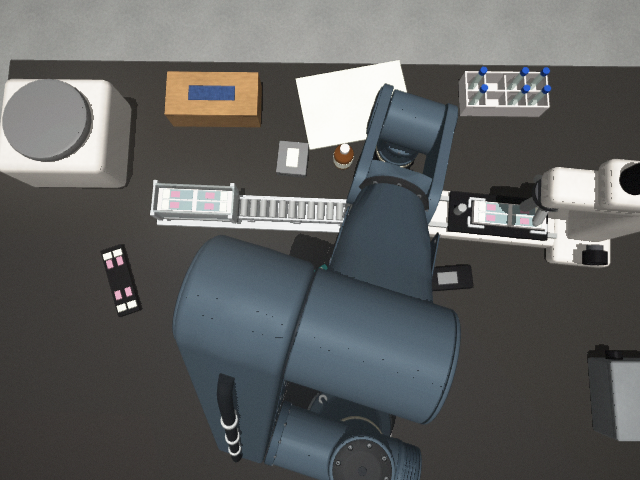

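```bash
python3 - <<'E'
from h import *
s=calibration("side"); t=calibration("top")
k0=ray(s,np.array([385,280])+(np.array([203,62])+.5)/4.6-.5,.112)[:2]
k1=ray(s,np.array([380,240])+(np.array([245,258])+.5)/3-.5,.112)[:2]
print("side",k0,k1,(k0-k1)@uM)
kt0=ray(t,np.array([390,170])+np.array([165,168])/5,.112)[:2]; kt1=ray(t,(460,209.5),.112)[:2]
print("top",kt0,kt1,(kt0-kt1)@uM)
L=np.array([.5379,-.135])-.26*uM; print("nest q est", .12-((k1-.125*uM)-L)@uM)
b=cv2.imread("pics/t12.png"); cv2.imwrite("pics/t12z.png",cv2.resize(b[170:270,420:580],(800,500),interpolation=cv2.INTER_CUBIC))
E
```

```text
side [ 0.5404 -0.1778] [ 0.5315 -0.2747] 0.09726411283761391
top [ 0.5398 -0.1756] [ 0.5258 -0.2654] 0.09069561783830636
nest q est 0.12472561295121812
```

View pics/t12z.png

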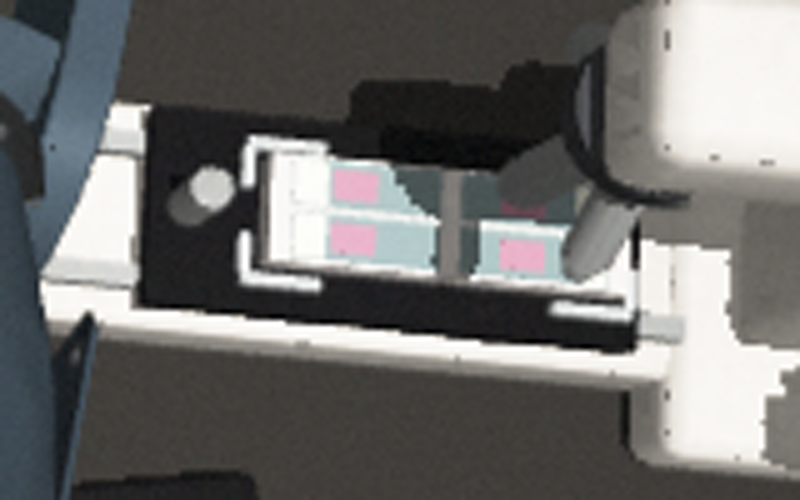

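```bash
python3 - <<'E'
from workcell import env, sign_off
env.sleep(.3)
print(env.get_obs()["joint_velocities"]); sign_off(); print(env.get_obs()["time"])
E
```

```text
[ 2.13922702e-03 -4.21505384e-03 -2.01564693e-03  2.52981132e-04
  1.11067540e-04  8.12162193e-05]
the job is handed in; nothing more can be done
the job is handed in; nothing more can be done
```

The bottom cassette is in the stage nest and the stage is pushed home. I handed the job in at about 37 s on the robot's clock; sign-off reports no verdict.

- **Drawing:** I gripped the cassette by its front end, drew it level out of the magazine and rolled it along the rollers until the stop was felt. The other three dropped down and stayed in the magazine.
- **Lifting:** My first, centred grip would have put the robot's wrist into the microscope head. So after a first lift of about 73 mm at the stop I set the cassette back down there. I then regrasped it 42 mm toward the loading side, lifted it level, laid it in the nest and let go.
- **Stage:** I pushed the knob until the stage stopped. Two pushes, with 15 N and 22 N limits, stopped within 1 mm of each other, well above the 3 N sliding friction.

**Last checks:**
- **Cassette:** it lies flat between the brackets in the side view.
- **Stack:** the remaining three cassettes look settled in the magazine.
- **Bystanders:** in the last side and top views, the ones not hidden by the arm stand where they started.
- **Robot:** the gripper is clear of everything.

**Where measurements disagreed:** the side view gives 97 mm of stage travel, the top view 91 mm. The 91 mm came from a rough pixel reading of the knob, and a closer look at it agrees better with 97 mm. The joint value comes out at about 0.12, but I had only images and the push force to judge it, not a direct reading.

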